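# Set the violin maker's planes on their fitted rests

### The job

Put the four planes scattered on the violin maker's bench away, each on its own cork-lined rest: the one whose recess is just a little larger than its sole. Set each down gently, not dropped, so that it sits flat inside the lip and lengthwise in the recess (the toe may point either way), and do not knock over or push away the small varnish jar or the spool clamp standing among them.

Things in the scene. Friction and masses are not known exactly. Their poses are not given: they have to be found in the camera images.
- plane_block: Largest plane: straight-sided steel block plane, brass lever cap, round brass knob at the toe. Sole 130 x 42 mm, 48 mm high, 0.42 kg, loose, on its sole. Origin: centre of the sole (underside); x lengthwise to the toe, z up. Grip across its width (42 mm, along y) at mid-length: flat side cheeks rise 28 mm above the sole there (22 mm long or more); higher parts lie between them.
- plane_tail: Second largest plane: straight-sided steel, brass cap, curved steel tail at the heel (reaches x = -71 mm, above 20 mm height). Sole 90 x 32 mm, 45 mm high, 0.24 kg, loose, on its sole. Origin: centre of the sole (underside); x lengthwise to the toe, z up. Grip across its width (32 mm, along y) at mid-length: flat side cheeks rise 25 mm above the sole there (22 mm long or more); higher parts lie between them.
- plane_thumb: Larger of the two oval brass finger planes, dark wooden wedge. Sole 64 x 30 mm, 36 mm high, 0.15 kg, loose, on its sole. Origin: centre of the sole (underside); x lengthwise to the toe, z up. Grip across its width (30 mm, along y) at mid-length: flat side cheeks rise 24 mm above the sole there (22 mm long or more); higher parts lie between them.
- plane_finger: Smallest plane: the smaller of the two oval brass finger planes, dark wooden wedge. Sole 42 x 20 mm, 34 mm high, 0.07 kg, loose, on its sole. Origin: centre of the sole (underside); x lengthwise to the toe, z up. Grip across its width (20 mm, along y) at mid-length: flat side cheeks rise 22 mm above the sole there (22 mm long or more); higher parts lie between them.
- rest_block: Rest of plane_block: fixed light-wood board 160 x 72 mm, lip 8 mm wide round a cork-lined recess 144 x 56 mm. Origin: centre of the board's underside, on the bench; x along its length, z up. The recess floor is 5 mm and the lip's top 9 mm above the bench. The plane may face either way along it.
- rest_tail: Rest of plane_tail: fixed light-wood board 120 x 62 mm, lip 8 mm wide round a cork-lined recess 104 x 46 mm. Origin: centre of the board's underside, on the bench; x along its length, z up. The recess floor is 5 mm and the lip's top 9 mm above the bench. The plane may face either way along it.
- rest_thumb: Rest of plane_thumb: fixed light-wood board 94 x 60 mm, lip 8 mm wide round a cork-lined recess 78 x 44 mm with cut-off corners. Origin: centre of the board's underside, on the bench; x along its length, z up. The recess floor is 5 mm and the lip's top 9 mm above the bench. The plane may face either way along it.
- rest_finger: Rest of plane_finger: fixed light-wood board 72 x 50 mm, lip 8 mm wide round a cork-lined recess 56 x 34 mm with cut-off corners. Origin: centre of the board's underside, on the bench; x along its length, z up. The recess floor is 5 mm and the lip's top 9 mm above the bench. The plane may face either way along it.
- varnish_jar: A small amber glass jar with a black cap, 40 mm across and 60 mm high, loose, standing among the planes; to be left alone. Origin: centre of its underside.
- spool_clamp: Spool clamp standing on end: two wooden spools 28 mm across on a rod with a brass wing nut, 69 mm high, loose, light, to be left alone. Origin: centre of its underside. Nothing higher stands in the work area; a gouge 24 mm thick lies there, 70 mm or more from any plane's or rest's centre. Bottles up to 200 mm high stand only beyond it, over 0.79 m ahead of the robot.
Not all that is in view belongs to the job. Leave any green look-alike of the plane_finger alone. What is shaped like the plane_thumb but red is not meant.

How it is judged:
By the outcome, as a careful person would: the job done as asked, in the order asked, and still so for the second after the job is handed in, with the robot touching nothing.
It also fails if it takes over 122 s, if anything falls off the work surface, if the arm or the gripper's body presses on something with over 40 N, if the wrist force passes 120 N, or if a joint passes its speed limit or range.

### The arm

A 6-joint arm with a two-finger parallel gripper is mounted at the origin on the work surface. World frame = base frame: x ahead of the robot, y to its left, z up, the work surface at z = 0. Lengths are in m, angles in degrees, forces in N, time in s.
With the tool pointing down it reaches from about 0.25 to 0.725 m from the base axis. Payload 9.7 kg.
Tool frame: the origin (TCP) lies midway between the tips of the shut fingers; the grasp point (between the pads) lies 19 mm behind it; z points along the fingers, y is the line along which they close (so a half turn about z gives the same grasp; the last joint's range is limited). The gripper opens to 85 mm and grips with 20 to 120 N. Pads are 22 mm wide; open, the fingers measure 114 mm over their backs; the gripper's body (76 mm by 85 mm) begins 54 mm behind the grasp point. The pads swing forward as they close: fully open they stand 13 mm farther back than shut.
Start: joints at [0, 4.979, 10.078, 95.1, 0, 90], TCP at [0.55, -0, 0.231] pointing down, gripper open.
Joint ranges: [-179.16, 179.16], [-48.56, 103.87], [-65.8, 70.77], [-126.05, 130.52], [-82.76, 87.17], [-180, 180]. Speed limits (degrees/s): [127.2, 127.2, 147.25, 180, 180, 180].

### API

Orientations are given as [roll, pitch, yaw] about the fixed x, y, z axes, in that order (R = Rz(yaw) Ry(pitch) Rx(roll)).
In Python, from workcell import bot gives the robot as it stands.
- The arm moves only by the shell command python3 -m crank 'ROWS' [FORCE]. ROWS is JSON, a list of rows, each an object with "gripper": the finger opening in mm, from 0 to 85.4; "travel": the shift along the tool's x, y, z in mm, a list of three; "twist": the turn, a rotation vector about the tool's x, y, z in rad, a list of three. In form: [{"gripper": gripper, "travel": [tx, ty, tz], "twist": [rx, ry, rz]}, ...]. A call has 1 to 12 rows; each row shifts and turns the commanded pose from where the row before left it, along the tool's axes as they then stand; what a row does not reach is not made up. A row lasts 1/8 s, in which the tool goes at most 62.5 mm and 10.7 degrees, less where a joint would pass 70% of its speed; a pose out of reach is approached as far as the arm can. A call is refused whole if a number of a shift passes 62.5 or a number of a turn 0.188, either way. A call with a gripper value outside its range is refused whole. The fingers move at their own pace and stop on an object; FORCE is the grip in N (left out, the last holds). Time passes only in rows, so rows that do not move let the fingers close. It gives the time, the measured TCP pose, the force, the opening and the grip force at its end, in the units of the state.
- bot.get_obs(): the state, without advancing time (a new reading comes with each control period).
- bot.camera(name): name is "scene" or "side" or "wrist"; returns the picture (400x640x3 uint8, red, green, blue); there is no depth.
- bot.calibration(name): a dict with "vfov" (degrees; the focal length in pixels is half the picture's height over the tangent of half this angle, whatever the lens; pixels are square), "cx", "cy" (the principal point, pixels), "camera_from_world" (4x4, takes a point from world to camera coordinates). Camera axes: x right, y down, z forward; pixel columns grow to the right and rows downward; lengths in m; the calibration is good to about 2 mm. A picture is of the moment at which its call begins: read the wrist's pose just before it. calibration takes no time and is no camera call; for the wrist camera it gives the pose at the moment of the call.
- bot.job_done(): hands the job in; it is judged then, once.
The state is a dict: "time": time; "q": joint angles; "qd": joint speeds; "joint_efforts": joint torques, N m; "ee_pos": TCP position; "tcp_rot": TCP orientation; "wrist_force": force on the tool from outside, world axes, zero at the start; "torque": the same for the moment, N m; "opening": finger opening in m; "grasp_force": force on a finger pad.
Only numpy, scipy, OpenCV 4.12 (cv2) and the standard library are available. Lean on these libraries where they do the work, as an engineer would, in place of code of your own. Each camera call takes 0.05 s, during which the arm holds its last target. There are 200 camera calls.

## Working session

There is one attempt and no reset: what is moved stays moved. The work goes in short steps, Python scripts to look and compute and a shell command to move; the robot and the scene stay as the last step left them, time stands still between calls to the robot, and variables do not carry over. Pictures are saved under pics/ and viewed, at most 14 in all, crops included, and the job is handed in when it is done.

```bash
ls; mkdir -p pics
python3 - <<'E'
from workcell import bot
import cv2
o=bot.get_obs(); print(o)
for n in ("scene","side","wrist"):
    im=bot.camera(n); cv2.imwrite(f"pics/{n}0.png",im[:,:,::-1]); c=bot.calibration(n); print(n,c)
E
```

```text
pics
{'time': 0.0, 'q': array([ 1.03117004e-03,  5.01207114e+00,  1.00354608e+01,  9.50978524e+01,
       -3.96078750e-04,  8.99999320e+01]), 'qd': array([ 0.00839191,  0.09349597, -0.04920691, -0.03140657, -0.06185327,
       -0.04841221]), 'joint_efforts': array([ 7.68234549e-04, -5.20392072e+01,  4.64802504e+01,  1.63646933e-02,
        2.23589603e-05, -6.77332673e-05]), 'ee_pos': array([5.49790675e-01, 7.92458421e-06, 2.30582751e-01]), 'tcp_rot': array([-1.79925537e+02,  3.95990105e-04,  9.00010996e+01]), 'wrist_force': array([ 0.38719076, -0.12379429, -0.63380061]), 'torque': array([-0.04296538,  0.05975763, -0.02307788]), 'grasp_force': 0.0, 'opening': 0.08539569058721004}
scene {'vfov': 53.789846941665324, 'cx': 317.35469050505793, 'cy': 199.48486356838478, 'camera_from_world': array([[ 0.20523425,  0.97860463, -0.01455606, -0.10683438],
       [ 0.77167572, -0.17094902, -0.61261163, -0.3889822 ],
       [-0.60199292,  0.11449633, -0.79025003,  1.43957146],
       [ 0.        ,  0.        ,  0.        ,  1.        ]])}
side {'vfov': 55.62851746902776, 'cx': 311.1101143381641, 'cy': 203.6788349766471, 'camera_from_world': array([[-0.75203419, -0.65909676,  0.00600391,  0.40013033],
       [-0.44409967,  0.49994797, -0.74352372,  0.2768216 ],
       [ 0.48705243, -0.56182159, -0.66868261,  0.60275918],
       [ 0.        ,  0.        ,  0.        ,  1.        ]])}
wrist {'vfov': 62.06209491770961, 'cx': 325.72444100605486, 'cy': 197.73185019747208, 'camera_from_world': array([[ 9.99998036e-01, -1.31245711e-03, -1.48490519e-03,
        -5.49760671e-01],
       [-7.92262406e-04, -9.51548358e-01,  3.07498122e-01,
        -3.81510756e-02],
       [-1.81653719e-03, -3.07496342e-01, -9.51547529e-01,
         3.79445151e-01],
       [ 0.00000000e+00,  0.00000000e+00,  0.00000000e+00,
         1.00000000e+00]])}
```

View pics/scene0.png

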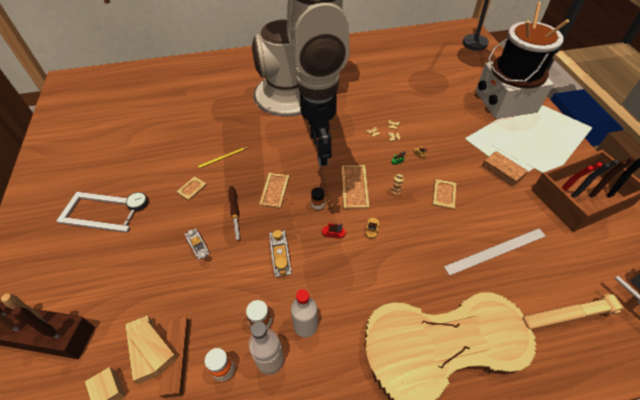

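View pics/side0.png

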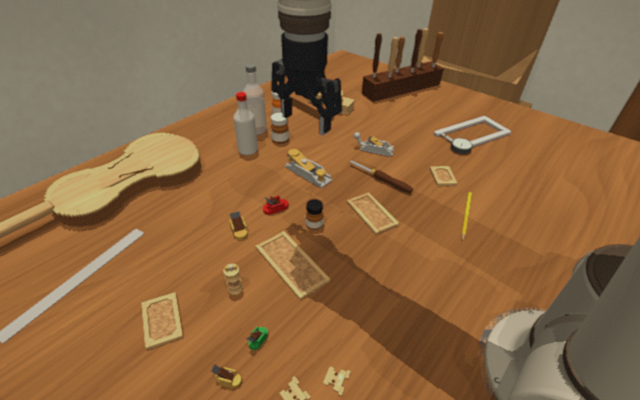

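View pics/wrist0.png

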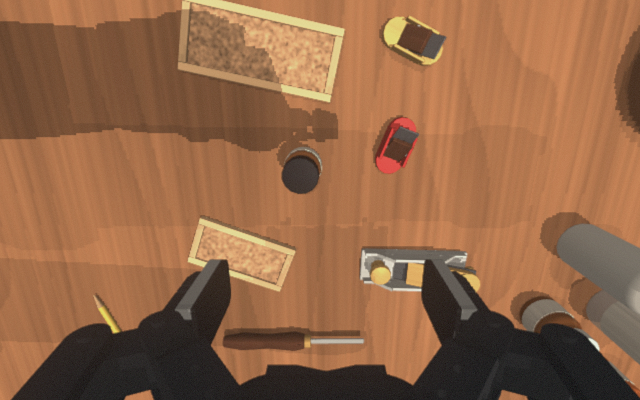

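Scene view: the rests are at (191,187), (274,190), (355,186) and (445,193), the block plane at (280,252) and the tail plane at (197,243). The brass oval planes are at (373,227) and (420,152). The red look-alike is at (333,230), the green one at (398,157), the jar at (318,198) and the spool at (398,184).

```bash
cat > h.py <<'E'
import numpy as np, cv2
from workcell import bot
def ray(c,uv,z):
    uv=np.atleast_2d(np.array(uv,float)); f=200/np.tan(np.radians(c["vfov"]/2))
    T=c["camera_from_world"]; R=T[:3,:3]; o=-R.T@T[:3,3]
    d=np.c_[(uv[:,0]-c["cx"])/f,(uv[:,1]-c["cy"])/f,np.ones(len(uv))]@R
    return o+d*((z-o[2])/d[:,2])[:,None]
def proj(c,p):
    p=np.atleast_2d(p); T=c["camera_from_world"]; f=200/np.tan(np.radians(c["vfov"]/2))
    q=p@T[:3,:3].T+T[:3,3]; return np.c_[q[:,0]/q[:,2]*f+c["cx"],q[:,1]/q[:,2]*f+c["cy"]]
def rect(c,cnt,z):
    "min-area rectangle on plane z: centre, long, short (mm), yaw of long axis"
    p=ray(c,cnt.reshape(-1,2),z)[:,:2]*1000
    (x,y),(w,h),a=cv2.minAreaRect(p.astype(np.float32))
    if w<h: w,h,a=h,w,a+90
    return round(x,1),round(y,1),round(w,1),round(h,1),round((a+90)%180-90,1)
def blobs(im,lo,hi,amin=30):
    hsv=cv2.cvtColor(im,cv2.COLOR_RGB2HSV); m=cv2.inRange(hsv,lo,hi)
    cs,_=cv2.findContours(m,cv2.RETR_EXTERNAL,cv2.CHAIN_APPROX_NONE)
    return [k for k in cs if cv2.contourArea(k)>amin]
E
python3 - <<'E'
from h import *
im=cv2.imread("pics/scene0.png")[:,:,::-1].copy(); c=bot.calibration("scene")
hsv=cv2.cvtColor(im,cv2.COLOR_RGB2HSV)
for u,v in [(355,167),(342,187),(274,174),(445,181),(373,222),(420,152),(280,268),(300,150),(355,180),(191,187)]:print((u,v),hsv[v,u])
for n,uv,z in [("rf",(191,187),9),("rt",(274,190),9),("rb",(355,186),9),("rth",(445,193),9),("block",(280,254),25),("tail",(197,243),20),("thumb",(373,228),15),("finger",(420,153),15),("red",(333,230),15),("green",(398,157),15),("jar",(318,198),30),("spool",(398,184),35)]:
    print(n,(ray(c,uv,z/1000)[0,:2]*1000).round())
w=cv2.resize(im[130:280,150:490],None,fx=2.35,fy=2.35,interpolation=cv2.INTER_CUBIC); cv2.imwrite("pics/crop1.png",w[:,:,::-1])
E
```

```text
(355, 167) [ 13 156 121]
(342, 187) [ 13 163 103]
(274, 174) [ 16 143 205]
(445, 181) [ 19 115 210]
(373, 222) [ 16 182 181]
(420, 152) [ 18 173 127]
(280, 268) [ 17 172 139]
(300, 150) [ 11 183 145]
(355, 180) [ 12 160 129]
(191, 187) [ 13 158 194]
rf [ 386. -351.]
rt [ 450. -114.]
rb [487. 120.]
rth [568. 365.]
block [ 674. -129.]
tail [ 593. -336.]
thumb [643. 127.]
finger [407. 349.]
red [626.  21.]
green [408. 278.]
jar [523.   2.]
spool [527. 234.]
```

View pics/crop1.png

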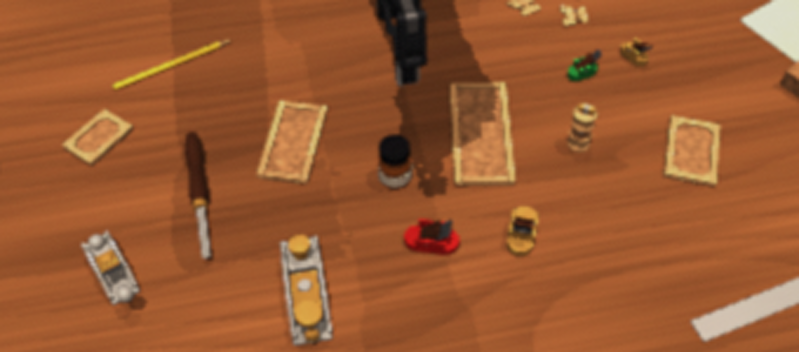

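The crop shows the two brass oval planes: (522,228), which is scene (373,227) and about 19 px long, and (635,50), which is scene (420,152) and about 12 px long though only slightly farther away. The first is plane_thumb and the second plane_finger. The red one (432,238) and the green one (583,67) are look-alikes and stay where they are. I'll go above the block plane first.

```bash
python3 -m crank '[{"gripper":85,"travel":[-32,31,0],"twist":[0,0,0]},{"gripper":85,"travel":[-32,31,0],"twist":[0,0,0]},{"gripper":85,"travel":[-32,31,0],"twist":[0,0,0]},{"gripper":85,"travel":[-32,31,0],"twist":[0,0,0]},{"gripper":85,"travel":[0,0,0],"twist":[0,0,-0.175]},{"gripper":85,"travel":[0,0,0],"twist":[0,0,-0.175]}]' 60
python3 -c "
from h import *
print(bot.get_obs()['q'])
c=bot.calibration('scene')
w={'vfov':62.06209491770961,'cx':325.72444100605486,'cy':197.73185019747208,'camera_from_world':np.array([[ 9.99998036e-01,-1.31245711e-03,-1.48490519e-03,-5.49760671e-01],[-7.92262406e-04,-9.51548358e-01,3.07498122e-01,-3.81510756e-02],[-1.81653719e-03,-3.07496342e-01,-9.51547529e-01,3.79445151e-01],[0,0,0,1]])}
print('rest_tail',rect(w,np.array([(202,217),(295,250),(281,290),(188,261)]),.009))
print('rest_block',(ray(w,[(344,28),(330,101),(179,68),(187,0)],.009)*1000).round(1))
print('thumb',(ray(w,[(413,42)],.02)*1000).round(1),'block',(ray(w,[(362,248),(466,250)],.028)*1000).round(1))
"
```

```text
time: 0.9
ee_pos: [0.6742, -0.1286, 0.2299]
tcp_rot: [-179.9, -0.1, 110.3]
wrist_force: [-0.5, 0.2, 0.1]
opening: 0.085
grasp_force: 0.0
[-1.08019201e+01  2.55609813e+01  3.49410132e+01  9.94943773e+01
  2.40919156e-04  5.88644984e+01]
rest_tail (447.9, -110.1, 119.3, 62.3, -20.1)
rest_block [[568.  138.    9. ]
 [554.3  69.    9. ]
 [400.3 101.5   9. ]
 [416.4 162.6   9. ]]
thumb [[634.3 123.9  20. ]] block [[591.1 -91.9  28. ]
 [710.3 -94.5  28. ]]
```

```bash
python3 -m crank '[{"gripper":85,"travel":[0,0,3],"twist":[0,0,-0.175]},{"gripper":85,"travel":[0,0,3],"twist":[0,0,-0.175]},{"gripper":85,"travel":[0,0,3],"twist":[0,0,-0.175]},{"gripper":85,"travel":[0,0,3],"twist":[0,0,-0.175]},{"gripper":85,"travel":[0,0,3],"twist":[0,0,-0.175]},{"gripper":85,"travel":[0,0,3],"twist":[0,0,-0.175]},{"gripper":85,"travel":[0,0,3],"twist":[0,0,-0.17]},{"gripper":85,"travel":[0,0,0],"twist":[0,0,0]}]'
cat > look.py <<'E'
import sys; from h import *
import pickle
c=bot.calibration("wrist"); im=bot.camera("wrist"); n=sys.argv[1]
cv2.imwrite(f"pics/{n}.png",im[:,:,::-1]); pickle.dump(c,open(f"pics/{n}.pkl","wb"))
E
python3 look.py w1
```

```text
time: 1.9
ee_pos: [0.6738, -0.128, 0.2096]
tcp_rot: [180.0, -0.1, 179.9]
wrist_force: [-0.0, -0.6, 0.8]
opening: 0.0853
grasp_force: 0.0
```

View pics/w1.png

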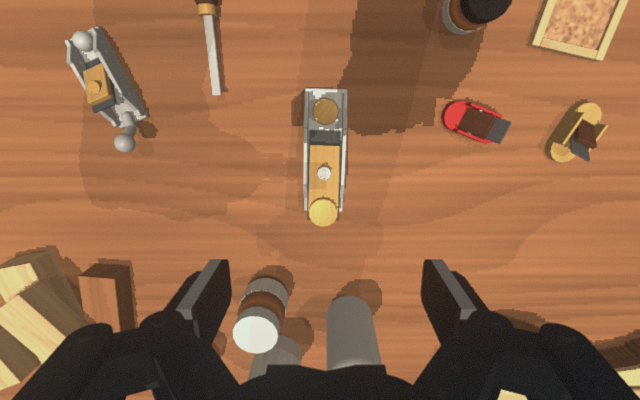

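This wrist view shows the block plane at u 304–347, v 88–225. The tail plane is at (105,80), the thumb plane at (577,135) and the red look-alike at (477,122).

Run:
```python
from h import *; import pickle
c=pickle.load(open("pics/w1.pkl","rb"))
print("block edges z28",(ray(c,[(304,90),(347,90),(304,210),(346,210)],.028)*1000).round(1))
print("z0/ends",(ray(c,[(326,88),(324,212)],.015)*1000).round(1))
print("tail",(ray(c,[(68,38),(97,27),(116,130),(146,118)],.022)*1000).round(1))
print("thumb",(ray(c,[(560,152),(592,110)],.012)*1000).round(1), "rb",(ray(c,[(535,45),(605,58)],.009)*1000).round(1))
```

```text
block edges z28 [[ 594.8 -147.    28. ]
 [ 594.9 -107.3   28. ]
 [ 712.6 -149.8   28. ]
 [ 712.8 -106.4   28. ]]
z0/ends [[ 593.  -126.7   15. ]
 [ 719.7 -129.2   15. ]]
tail [[ 549.5 -358.9   22. ]
 [ 540.7 -330.8   22. ]
 [ 631.3 -331.7   22. ]
 [ 619.9 -300.5   22. ]]
thumb [[656.  113.1  12. ]
 [614.4 135.8  12. ]] rb [[555.1  70.2   9. ]
 [566.7 138.9   9. ]]
```

```bash
python3 -m crank '[{"gripper":85,"travel":[17,0,20],"twist":[0,0,0]},{"gripper":85,"travel":[0,0,40],"twist":[0,0,0]},{"gripper":85,"travel":[0,0,40],"twist":[0,0,0]},{"gripper":85,"travel":[0,0,40],"twist":[0,0,0]},{"gripper":85,"travel":[0,0,30],"twist":[0,0,0]},{"gripper":85,"travel":[0,0,0],"twist":[0,0,0]}]'
```

```text
time: 2.7
ee_pos: [0.6554, -0.1277, 0.0377]
tcp_rot: [179.9, -0.3, 179.8]
wrist_force: [0.5, 1.2, 0.8]
opening: 0.0851
grasp_force: 0.0
```

```bash
python3 -m crank '[{"gripper":85,"travel":[-1,0,16],"twist":[0,0,0]},{"gripper":85,"travel":[0,0,15],"twist":[0,0,0]},{"gripper":85,"travel":[0,0,0],"twist":[0,0,0]},{"gripper":38,"travel":[0,0,0],"twist":[0,0,0]},{"gripper":38,"travel":[0,0,0],"twist":[0,0,0]},{"gripper":38,"travel":[0,0,0],"twist":[0,0,0]},{"gripper":38,"travel":[0,0,0],"twist":[0,0,0]},{"gripper":38,"travel":[0,0,0],"twist":[0,0,0]},{"gripper":38,"travel":[0,0,0],"twist":[0,0,0]}]' 60
```

```text
time: 3.82
ee_pos: [0.6586, -0.1282, 0.0105]
tcp_rot: [-180.0, 0.1, 179.9]
wrist_force: [-1.7, -1.4, 5.8]
opening: 0.0406
grasp_force: 63.4
```

```bash
python3 -m crank '[{"gripper":38,"travel":[0,0,-15],"twist":[0,0,0]},{"gripper":38,"travel":[0,0,-35],"twist":[0,0,0]},{"gripper":38,"travel":[0,0,-45],"twist":[0,0,0]},{"gripper":38,"travel":[0,0,-30],"twist":[0,0,0]},{"gripper":38,"travel":[29,41,0],"twist":[0,0,0]},{"gripper":38,"travel":[29,41,0],"twist":[0,0,0]},{"gripper":38,"travel":[29,41,0],"twist":[0,0,0]},{"gripper":38,"travel":[29,41,0],"twist":[0,0,0]},{"gripper":38,"travel":[29,41,0],"twist":[0,0,0]},{"gripper":38,"travel":[29,41,0],"twist":[0,0,0.1]},{"gripper":38,"travel":[0,0,0],"twist":[0,0,0.1]},{"gripper":38,"travel":[0,0,0],"twist":[0,0,0]}]'
python3 look.py w2
```

```text
time: 5.32
ee_pos: [0.4839, 0.1186, 0.1348]
tcp_rot: [180.0, 0.0, 168.6]
wrist_force: [-0.7, -0.2, -3.1]
opening: 0.041
grasp_force: 62.4
```

View pics/w2.png

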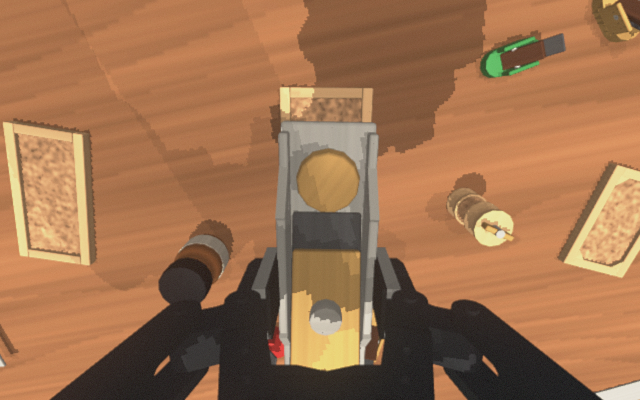

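w2 shows the block held lengthwise over its rest. The rest's near end has its corners at (280,88) and (373,88), with the jar at (190,275) and the spool at (490,225), both clear of the fingers.

Run:
```python
from h import *; import pickle
c=pickle.load(open("pics/w2.pkl","rb"))
p=ray(c,[(280,88),(373,88)],.009)*1000; print(p.round(1))
m=p.mean(0)[:2]; d=p[1]-p[0]; d=d[:2]/np.linalg.norm(d[:2]); n=np.array([d[1],-d[0]]); 
print("yaw",np.degrees(np.arctan2(n[1],n[0])),"centre", m+80*n, m-80*n)
print("tail rest",rect(c,np.array([(4,122),(90,130),(94,265),(15,254)]),.009))
print("spool/jar",(ray(c,[(495,228)],.066)*1000).round(),(ray(c,[(186,280)],.06)*1000).round())
```

```text
[[398.4 101.1   9. ]
 [412.5 170.7   9. ]]
yaw -11.479012025591999 centre [483.85510825 119.97890315] [327.05548118 151.82033764]
tail rest (443.6, -109.3, 124.1, 69.1, -22.1)
spool/jar [[518. 231.  66.]] [[518.   7.  60.]]
```

```bash
python3 -m crank '[{"gripper":38,"travel":[0,1,20],"twist":[0,0,0]},{"gripper":38,"travel":[0,0,35],"twist":[0,0,0]},{"gripper":38,"travel":[0,0,30],"twist":[0,0,0]},{"gripper":38,"travel":[0,0,15],"twist":[0,0,0]},{"gripper":38,"travel":[0,0,8],"twist":[0,0,0]},{"gripper":38,"travel":[0,0,0],"twist":[0,0,0]}]'
```

```text
time: 6.12
ee_pos: [0.4846, 0.119, 0.0266]
tcp_rot: [180.0, 0.0, 168.5]
wrist_force: [-0.3, -1.4, -3.6]
opening: 0.0405
grasp_force: 62.4
```

```bash
python3 -m crank '[{"gripper":38,"travel":[0,0,4],"twist":[0,0,0]},{"gripper":38,"travel":[0,0,3],"twist":[0,0,0]},{"gripper":38,"travel":[0,0,2],"twist":[0,0,0]},{"gripper":38,"travel":[0,0,1],"twist":[0,0,0]},{"gripper":38,"travel":[0,0,0],"twist":[0,0,0]}]'
```

```text
time: 6.75
ee_pos: [0.4844, 0.1191, 0.0162]
tcp_rot: [-180.0, -0.0, 168.5]
wrist_force: [0.1, 0.1, -4.4]
opening: 0.0404
grasp_force: 62.4
```

```bash
for i in 1 2 3; do python3 -m crank '[{"gripper":38,"travel":[0,0,1],"twist":[0,0,0]},{"gripper":38,"travel":[0,0,0],"twist":[0,0,0]}]' | egrep "ee_pos|wrist"; done
```

```text
ee_pos: [0.4845, 0.1192, 0.0155]
wrist_force: [-0.4, -0.5, -3.0]
ee_pos: [0.4845, 0.1192, 0.0154]
wrist_force: [-5.5, -1.0, 6.8]
ee_pos: [0.4845, 0.1192, 0.0154]
wrist_force: [-9.2, -1.7, 16.7]
```

```bash
python3 -m crank '[{"gripper":38,"travel":[0,0,-2],"twist":[0,0,0]},{"gripper":62,"travel":[0,0,0],"twist":[0,0,0]},{"gripper":62,"travel":[0,0,0],"twist":[0,0,0]},{"gripper":62,"travel":[0,0,0],"twist":[0,0,0]},{"gripper":62,"travel":[0,0,-15],"twist":[0,0,0]},{"gripper":62,"travel":[0,0,-40],"twist":[0,0,0]},{"gripper":85,"travel":[0,0,-55],"twist":[0,0,0]},{"gripper":85,"travel":[0,0,-55],"twist":[0,0,0]},{"gripper":85,"travel":[0,0,0],"twist":[0,0,0]}]'
python3 look.py w3; python3 -m crank '[{"gripper":85,"travel":[-23.5,-52.5,0],"twist":[0,0,0]},{"gripper":85,"travel":[-23.5,-52.5,0],"twist":[0,0,0]},{"gripper":85,"travel":[-23.5,-52.5,0],"twist":[0,0,0]},{"gripper":85,"travel":[-23.5,-52.5,0],"twist":[0,0,0]},{"gripper":85,"travel":[-23.5,-52.5,0],"twist":[0,0,0]},{"gripper":85,"travel":[-23.5,-52.5,0],"twist":[0,0,0]},{"gripper":85,"travel":[-23.5,-52.5,0],"twist":[0,0,0]},{"gripper":85,"travel":[-23.5,-52.5,0],"twist":[0,0,0]},{"gripper":85,"travel":[0,0,0],"twist":[0,0,-0.183]},{"gripper":85,"travel":[0,0,0],"twist":[0,0,-0.183]},{"gripper":85,"travel":[0,0,0],"twist":[0,0,-0.183]},{"gripper":85,"travel":[0,0,0],"twist":[0,0,0]}]'; python3 look.py w4
python3 -c "
import cv2,numpy as np
a,b=[cv2.resize(cv2.imread(f'pics/{n}.png'),None,fx=.65,fy=.65,interpolation=cv2.INTER_AREA) for n in ('w3','w4')]
cv2.imwrite('pics/p34.png',np.vstack([a,b]))"
```

```text
time: 8.62
ee_pos: [0.4862, 0.1196, 0.1861]
tcp_rot: [179.8, 0.4, 168.5]
wrist_force: [-0.0, -0.1, -0.8]
opening: 0.0848
grasp_force: 0.0
time: 10.18
ee_pos: [0.5845, -0.3298, 0.1794]
tcp_rot: [179.9, -0.1, -160.1]
wrist_force: [0.4, 0.4, 0.3]
opening: 0.0846
grasp_force: 0.0
```

View pics/p34.png

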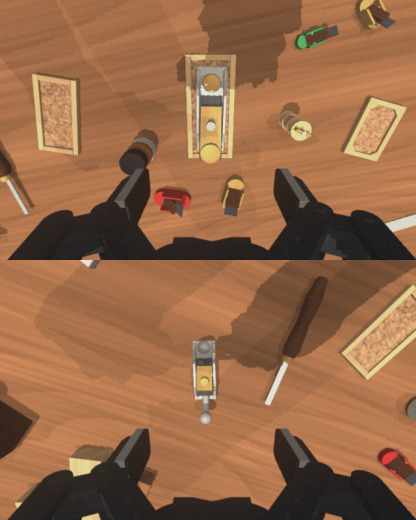

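The top half (w3) shows the block lying inside its rest's lip with the jar and spool still upright. The bottom half (w4) shows the tail plane at about full-size px u 297–331, v 125–214, with its tail ball at (315,243).

Run:
```python
from h import *; import pickle
c=pickle.load(open("pics/w4.pkl","rb")); im=cv2.imread("pics/w4.png")
hsv=cv2.cvtColor(im,cv2.COLOR_BGR2HSV); m=((hsv[...,1]<90)&(hsv[...,2]>70)).astype(np.uint8)*255
m[:100]=0;m[260:]=0;m[:,:270]=0;m[:,360:]=0
v,u=np.nonzero(m); print(u.min(),u.max(),v.min(),v.max())
for r in range(118,256,8):
    k=np.nonzero(m[r])[0]; 
    if len(k): print(r,k.min(),k.max(),(ray(c,[(k.min(),r),(k.max()+1,r)],.025)[:,:2]*1000).round(1).tolist())
# thumb rest from w3
c=pickle.load(open("pics/w3.pkl","rb")); im=cv2.imread("pics/w3.png")[:,:,::-1].copy()
s=im[130:270,500:640].copy()
for k in blobs(s,(15,40,140),(30,140,255),300): print("thumb rest",rect(c,k+np.array([500,130]),.009),cv2.contourArea(k))
```

```text
296 332 123 251
126 297 330 [[546.9, -369.2], [536.8, -341.2]]
134 296 330 [[553.7, -367.8], [543.3, -338.9]]
142 296 330 [[560.4, -365.6], [549.9, -336.5]]
150 296 331 [[567.1, -363.4], [556.3, -333.2]]
158 296 331 [[574.0, -361.2], [563.0, -330.7]]
166 297 331 [[580.7, -358.0], [569.9, -328.2]]
174 297 331 [[587.7, -355.7], [576.9, -325.6]]
182 297 331 [[594.9, -353.3], [584.0, -323.0]]
190 298 332 [[601.9, -350.0], [590.9, -319.5]]
198 298 332 [[609.3, -347.6], [598.2, -316.8]]
206 299 332 [[616.5, -344.2], [605.7, -314.1]]
214 300 331 [[623.8, -340.8], [613.5, -312.2]]
222 311 321 [[628.0, -328.3], [624.4, -318.4]]
230 311 320 [[635.8, -325.6], [632.6, -316.5]]
238 308 323 [[644.8, -325.6], [639.5, -310.9]]
246 308 324 [[652.9, -322.8], [647.3, -307.1]]
thumb rest (566.0, 362.5, 93.7, 60.4, -26.7) 5087.5
```

```bash
python3 -m crank '[{"gripper":85,"travel":[3.5,-8.5,20],"twist":[0,0,0]},{"gripper":85,"travel":[0,0,40],"twist":[0,0,0]},{"gripper":85,"travel":[0,0,40],"twist":[0,0,0]},{"gripper":85,"travel":[0,0,35],"twist":[0,0,0]},{"gripper":85,"travel":[0,0,15],"twist":[0,0,0]},{"gripper":85,"travel":[0,0,0],"twist":[0,0,0]}]'
```

```text
time: 10.98
ee_pos: [0.5837, -0.339, 0.029]
tcp_rot: [179.9, -0.1, -160.1]
wrist_force: [0.7, -0.6, 0.4]
opening: 0.0853
grasp_force: 0.0
```

```bash
python3 -m crank '[{"gripper":85,"travel":[0,0,14],"twist":[0,0,0]},{"gripper":85,"travel":[0,0,9],"twist":[0,0,0]},{"gripper":85,"travel":[0,0,0],"twist":[0,0,0]},{"gripper":28,"travel":[0,0,0],"twist":[0,0,0]},{"gripper":28,"travel":[0,0,0],"twist":[0,0,0]},{"gripper":28,"travel":[0,0,0],"twist":[0,0,0]},{"gripper":28,"travel":[0,0,0],"twist":[0,0,0]},{"gripper":28,"travel":[0,0,0],"twist":[0,0,0]},{"gripper":28,"travel":[0,0,0],"twist":[0,0,0]},{"gripper":28,"travel":[0,0,0],"twist":[0,0,0]}]' 50
```

```text
time: 12.22
ee_pos: [0.5848, -0.3394, 0.008]
tcp_rot: [-179.9, 0.0, -160.1]
wrist_force: [-0.3, -0.9, 5.9]
opening: 0.0312
grasp_force: 52.5
```

```bash
python3 -m crank '[{"gripper":28,"travel":[0,0,-15],"twist":[0,0,0]},{"gripper":28,"travel":[0,0,-40],"twist":[0,0,0]},{"gripper":28,"travel":[0,0,-60],"twist":[0,0,0]},{"gripper":28,"travel":[10,52.5,0],"twist":[0,0,0]},{"gripper":28,"travel":[10,52.5,0],"twist":[0,0,0]},{"gripper":28,"travel":[10,52.5,0],"twist":[0,0,0]},{"gripper":28,"travel":[10,52.5,0],"twist":[0,0,0]},{"gripper":28,"travel":[10,52.5,0],"twist":[0,0,0.17]},{"gripper":28,"travel":[0,0,0],"twist":[0,0,0.175]},{"gripper":28,"travel":[0,0,0],"twist":[0,0,0.175]},{"gripper":28,"travel":[0,0,0],"twist":[0,0,0.175]},{"gripper":28,"travel":[0,0,0],"twist":[0,0,0]}]'; python3 look.py w5
```

```text
time: 13.72
ee_pos: [0.4477, -0.1093, 0.1226]
tcp_rot: [180.0, -0.0, 160.2]
wrist_force: [-0.2, 0.2, -3.1]
opening: 0.031
grasp_force: 51.8
```

View pics/w5.png

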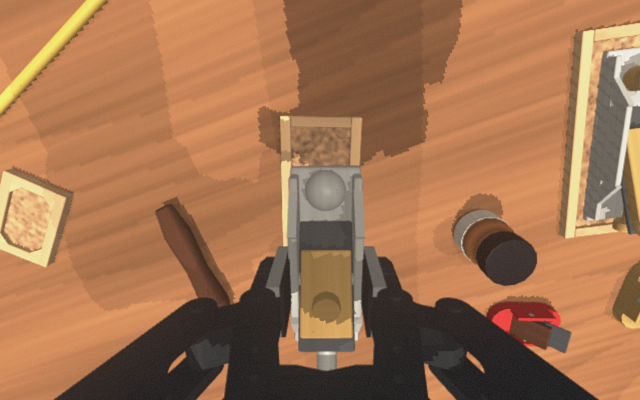

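w5 shows the tail plane aligned over its rest, with far corners at (280,116) and (362,118). The gouge (190,250) and the jar (495,245) are clear.

Run:
```python
from h import *; import pickle
c=pickle.load(open("pics/w5.pkl","rb"))
p=ray(c,[(280,116),(362,118)],.009)*1000; print(p.round(1))
m=p.mean(0)[:2]; d=p[1]-p[0]; d=d[:2]/np.linalg.norm(d[:2]); n=np.array([d[1],-d[0]]); 
print("yaw",np.degrees(np.arctan2(n[1],n[0])),"centre", m+60*n)
print("plane toe z~.13",(ray(c,[(290,168),(361,168)],.12)*1000).round(1))
print("rf",(ray(c,[(5,170),(72,190),(50,265),(-16,245)],.009)*1000).round(1))
```

```text
[[ 379.4 -120.     9. ]
 [ 401.6  -62.9    9. ]]
yaw -21.230209769744032 centre [ 446.39885493 -113.21567251]
plane toe z~.13 [[ 399.3 -107.7  120. ]
 [ 409.9  -78.2  120. ]]
rf [[ 344.2 -338.6    9. ]
 [ 376.2 -298.3    9. ]
 [ 427.8 -353.9    9. ]
 [ 392.6 -395.4    9. ]]
```

```bash
python3 -m crank '[{"gripper":28,"travel":[-0.5,-2,20],"twist":[0,0,0]},{"gripper":28,"travel":[0,0,35],"twist":[0,0,0]},{"gripper":28,"travel":[0,0,28],"twist":[0,0,0]},{"gripper":28,"travel":[0,0,12],"twist":[0,0,0]},{"gripper":28,"travel":[0,0,4],"twist":[0,0,0]},{"gripper":28,"travel":[0,0,3],"twist":[0,0,0]},{"gripper":28,"travel":[0,0,2],"twist":[0,0,0]},{"gripper":28,"travel":[0,0,1],"twist":[0,0,0]},{"gripper":28,"travel":[0,0,0],"twist":[0,0,0]}]'; for i in 1 2 ; do python3 -m crank '[{"gripper":28,"travel":[0,0,1],"twist":[0,0,0]},{"gripper":28,"travel":[0,0,0],"twist":[0,0,0]}]' | egrep "ee_pos|wrist"; done
```

```text
time: 14.9
ee_pos: [0.4478, -0.1115, 0.0175]
tcp_rot: [180.0, 0.0, 160.1]
wrist_force: [0.5, -0.3, -2.1]
opening: 0.0307
grasp_force: 51.7
ee_pos: [0.4477, -0.1115, 0.0163]
wrist_force: [0.3, 0.2, -2.3]
ee_pos: [0.4476, -0.1115, 0.0152]
wrist_force: [-0.0, -0.7, -3.0]
```

```bash
for i in 1 2 3; do python3 -m crank '[{"gripper":28,"travel":[0,0,1],"twist":[0,0,0]},{"gripper":28,"travel":[0,0,0],"twist":[0,0,0]}]' | egrep "ee_pos|wrist"; done
```

```text
ee_pos: [0.4476, -0.1115, 0.0142]
wrist_force: [-0.0, -0.2, -2.6]
ee_pos: [0.4476, -0.1114, 0.0132]
wrist_force: [-0.2, 0.2, -2.1]
ee_pos: [0.4477, -0.1115, 0.0129]
wrist_force: [-4.3, -0.3, 5.1]
```

```bash
python3 -m crank '[{"gripper":28,"travel":[0,0,-1],"twist":[0,0,0]},{"gripper":50,"travel":[0,0,0],"twist":[0,0,0]},{"gripper":50,"travel":[0,0,0],"twist":[0,0,0]},{"gripper":50,"travel":[0,0,0],"twist":[0,0,0]},{"gripper":50,"travel":[0,0,-15],"twist":[0,0,0]},{"gripper":50,"travel":[0,0,-40],"twist":[0,0,0]},{"gripper":85,"travel":[0,0,-55],"twist":[0,0,0]},{"gripper":85,"travel":[0,0,-55],"twist":[0,0,0]},{"gripper":85,"travel":[0,0,0],"twist":[0,0,0]}]'
python3 look.py w6; python3 -m crank '[{"gripper":85,"travel":[-16,48,0],"twist":[0,0,0]},{"gripper":85,"travel":[-16,48,0],"twist":[0,0,0]},{"gripper":85,"travel":[-16,48,0],"twist":[0,0,0]},{"gripper":85,"travel":[-16,48,0],"twist":[0,0,0]},{"gripper":85,"travel":[-16,48,0],"twist":[0,0,0]},{"gripper":85,"travel":[-16,48,0],"twist":[0,0,0.16]},{"gripper":85,"travel":[0,0,0],"twist":[0,0,0]}]'; python3 look.py w7
python3 -c "
import cv2,numpy as np
a,b=[cv2.imread(f'pics/{n}.png')[:300,120:520] for n in ('w6','w7')]
cv2.imwrite('pics/p67.png',np.hstack([a,b]))"
```

```text
time: 17.27
ee_pos: [0.4495, -0.1119, 0.1839]
tcp_rot: [180.0, 0.5, 160.1]
wrist_force: [-0.6, 1.0, -0.4]
opening: 0.0847
grasp_force: 0.0
time: 18.2
ee_pos: [0.6364, 0.1293, 0.1754]
tcp_rot: [-179.9, -0.2, 151.0]
wrist_force: [0.2, 0.2, -0.1]
opening: 0.0846
grasp_force: 0.0
```

View pics/p67.png

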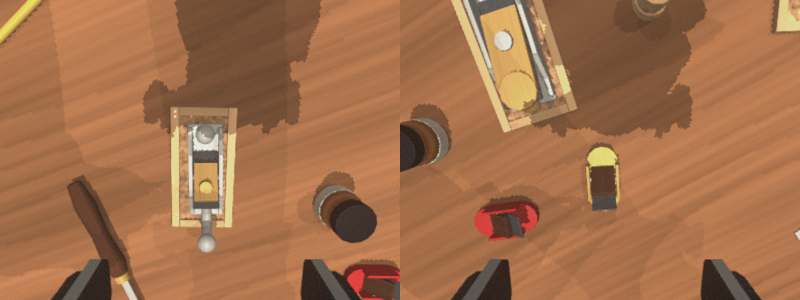

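The left panel (w6) shows the tail plane inside its recess. The right panel (w7) shows the brass thumb plane at full-image px u 307–340, v 146–210, well clear of the red look-alike at (225,218).

Run:
```python
from h import *; import pickle
c=pickle.load(open("pics/w7.pkl","rb")); im=cv2.imread("pics/w7.png")
hsv=cv2.cvtColor(im,cv2.COLOR_BGR2HSV)
print([hsv[v,u].tolist() for v,u in [(155,323),(180,308),(180,300),(240,323)]])
m=((hsv[...,0]>19)&(hsv[...,0]<35)&(hsv[...,1]>100)&(hsv[...,2]>90)).astype(np.uint8)
m[:140]=0;m[230:]=0;m[:,:295]=0;m[:,350:]=0
for r in range(142,222,6):
    k=np.nonzero(m[r])[0]
    if len(k): print(r,k.min(),k.max(),(ray(c,[(k.min(),r),(k.max()+1,r)],.020)[:,:2]*1000).round(1).tolist())
v,u=np.nonzero(m); print(v.min(),v.max())
print("toe z0",ray(c,[(323,v.min())],0)*1000,"heel z20",ray(c,[(323,v.max())],.02)*1000)
```

```text
[[27, 117, 226], [21, 137, 226], [12, 140, 167], [12, 141, 164]]
148 315 328 [[605.4, 136.0], [611.5, 146.9]]
154 309 335 [[607.5, 128.6], [619.3, 149.8]]
160 307 335 [[611.4, 124.3], [624.1, 147.2]]
166 309 337 [[617.0, 123.1], [629.8, 146.2]]
172 307 337 [[621.0, 118.7], [634.8, 143.5]]
178 308 338 [[626.3, 116.7], [640.2, 141.6]]
184 308 308 [[631.3, 113.8], [631.7, 114.6]]
196 336 336 [[654.1, 130.9], [654.5, 131.7]]
202 336 336 [[659.3, 128.1], [659.7, 128.9]]
147 202
toe z0 [[610.78908008 140.95075368   0.        ]] heel z20 [[653.34119278 117.4021618   20.        ]]
```

```bash
python3 -m crank '[{"gripper":85,"travel":[-3.5,-1.5,20],"twist":[0,0,0]},{"gripper":85,"travel":[0,0,40],"twist":[0,0,-0.02]},{"gripper":85,"travel":[0,0,40],"twist":[0,0,0]},{"gripper":85,"travel":[0,0,35],"twist":[0,0,0]},{"gripper":85,"travel":[0,0,10],"twist":[0,0,0]},{"gripper":85,"travel":[0,0,0],"twist":[0,0,0]}]'
```

```text
time: 19.0
ee_pos: [0.6378, 0.1231, 0.0337]
tcp_rot: [-180.0, -0.0, 152.1]
wrist_force: [0.5, -0.1, 0.4]
opening: 0.0852
grasp_force: 0.0
```

```bash
python3 -m crank '[{"gripper":85,"travel":[0.5,2.5,15],"twist":[0,0,0]},{"gripper":85,"travel":[0,0,13],"twist":[0,0,0]},{"gripper":85,"travel":[0,0,0],"twist":[0,0,0]},{"gripper":26,"travel":[0,0,0],"twist":[0,0,0]},{"gripper":26,"travel":[0,0,0],"twist":[0,0,0]},{"gripper":26,"travel":[0,0,0],"twist":[0,0,0]},{"gripper":26,"travel":[0,0,0],"twist":[0,0,0]},{"gripper":26,"travel":[0,0,0],"twist":[0,0,0]},{"gripper":26,"travel":[0,0,0],"twist":[0,0,0]},{"gripper":26,"travel":[0,0,0],"twist":[0,0,0]}]' 40
```

```text
time: 20.25
ee_pos: [0.6393, 0.1262, 0.0059]
tcp_rot: [180.0, 0.0, 152.1]
wrist_force: [0.2, -0.3, 4.9]
opening: 0.0289
grasp_force: 41.5
```

```bash
python3 -m crank '[{"gripper":26,"travel":[0,0,-15],"twist":[0,0,0]},{"gripper":26,"travel":[0,0,-40],"twist":[0,0,0]},{"gripper":26,"travel":[0,0,-60],"twist":[0,0,0]},{"gripper":26,"travel":[35,35,0],"twist":[0,0,0]},{"gripper":26,"travel":[35,35,0],"twist":[0,0,0]},{"gripper":26,"travel":[35,35,0],"twist":[0,0,0]},{"gripper":26,"travel":[35,35,0],"twist":[0,0,0]},{"gripper":26,"travel":[35,35,0],"twist":[0,0,-0.02]},{"gripper":26,"travel":[0,0,0],"twist":[0,0,0]},{"gripper":26,"travel":[0,0,0],"twist":[0,0,0]}]'; python3 look.py w8
```

```text
time: 21.5
ee_pos: [0.566, 0.3625, 0.1204]
tcp_rot: [-180.0, 0.0, 153.3]
wrist_force: [1.2, 0.6, -1.0]
opening: 0.0291
grasp_force: 40.7
```

View pics/w8.png

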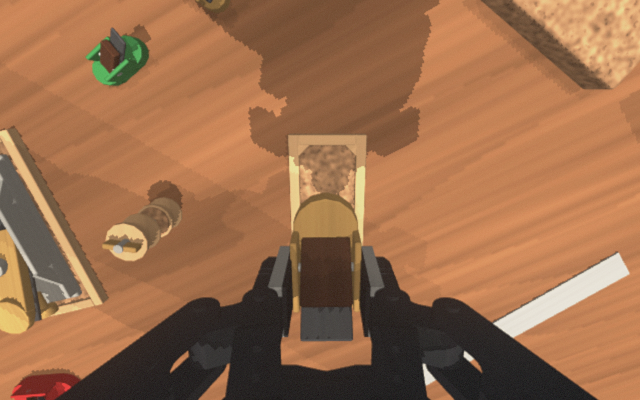

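w8 shows the thumb plane over its rest. The rest's far corners are at (290,135) and (367,136), and the plane's toe is at (326,193).

Run:
```python
from h import *; import pickle
c=pickle.load(open("pics/w8.pkl","rb"))
p=ray(c,[(290,135),(367,136)],.009)*1000; print(p.round(1))
m=p.mean(0)[:2]; d=p[1]-p[0]; d=d[:2]/np.linalg.norm(d[:2]); n=np.array([d[1],-d[0]]); 
print("yaw",np.degrees(np.arctan2(n[1],n[0])),"centre", m+47*n)
t=(ray(c,[(326,193)],.12)*1000)[0,:2]; print("toe",t,"plane c",t+32*np.array([np.cos(np.radians(-27)),np.sin(np.radians(-27))]))
```

```text
[[512.4 360.3   9. ]
 [539.2 411.7   9. ]]
yaw -27.530695231000117 centre [567.43241061 364.29931875]
toe [534.93591085 379.29868649] plane c [563.44811963 364.7709905 ]
```

```bash
python3 -m crank '[{"gripper":26,"travel":[-2,0.5,20],"twist":[0,0,0]},{"gripper":26,"travel":[0,0,35],"twist":[0,0,0]},{"gripper":26,"travel":[0,0,28],"twist":[0,0,0]},{"gripper":26,"travel":[0,0,12],"twist":[0,0,0]},{"gripper":26,"travel":[0,0,5],"twist":[0,0,0]},{"gripper":26,"travel":[0,0,3],"twist":[0,0,0]},{"gripper":26,"travel":[0,0,2],"twist":[0,0,0]},{"gripper":26,"travel":[0,0,1],"twist":[0,0,0]},{"gripper":26,"travel":[0,0,0],"twist":[0,0,0]}]'; for i in 1 2 ; do python3 -m crank '[{"gripper":26,"travel":[0,0,1],"twist":[0,0,0]},{"gripper":26,"travel":[0,0,0],"twist":[0,0,0]}]' | egrep "ee_pos|wrist"; done
```

```text
time: 22.68
ee_pos: [0.5682, 0.3624, 0.0146]
tcp_rot: [180.0, 0.0, 153.3]
wrist_force: [-0.6, 0.8, -1.7]
opening: 0.0288
grasp_force: 40.7
ee_pos: [0.5681, 0.3623, 0.0132]
wrist_force: [0.0, -0.1, -1.1]
ee_pos: [0.5681, 0.3622, 0.0122]
wrist_force: [-0.2, -0.4, -1.3]
```

```bash
for i in 1 2 ; do python3 -m crank '[{"gripper":26,"travel":[0,0,1],"twist":[0,0,0]},{"gripper":26,"travel":[0,0,0],"twist":[0,0,0]}]' | egrep "ee_pos|wrist"; done
```

```text
ee_pos: [0.5681, 0.3622, 0.0111]
wrist_force: [-0.7, -0.2, -0.6]
ee_pos: [0.5682, 0.3623, 0.0109]
wrist_force: [-3.0, -0.4, 4.8]
```

```bash
python3 -m crank '[{"gripper":26,"travel":[0,0,-1],"twist":[0,0,0]},{"gripper":48,"travel":[0,0,0],"twist":[0,0,0]},{"gripper":48,"travel":[0,0,0],"twist":[0,0,0]},{"gripper":48,"travel":[0,0,0],"twist":[0,0,0]},{"gripper":48,"travel":[0,0,-15],"twist":[0,0,0]},{"gripper":48,"travel":[0,0,-40],"twist":[0,0,0]},{"gripper":85,"travel":[0,0,-55],"twist":[0,0,0]},{"gripper":85,"travel":[0,0,-55],"twist":[0,0,0]},{"gripper":85,"travel":[0,0,0],"twist":[0,0,0]}]'
python3 look.py w9; python3 -m crank '[{"gripper":85,"travel":[44.5,-28.5,0],"twist":[0,0,0]},{"gripper":85,"travel":[44.5,-28.5,0],"twist":[0,0,0]},{"gripper":85,"travel":[44.5,-28.5,0],"twist":[0,0,0]},{"gripper":85,"travel":[0,0,0],"twist":[0,0,0]}]'; python3 look.py w10
python3 -c "
import cv2,numpy as np
a,b=[cv2.imread(f'pics/{n}.png')[:300,120:520] for n in ('w9','w10')]
cv2.imwrite('pics/p910.png',np.hstack([a,b]))"
```

```text
time: 24.8
ee_pos: [0.5697, 0.3633, 0.1833]
tcp_rot: [179.5, 0.3, 153.3]
wrist_force: [0.7, 0.7, -0.8]
opening: 0.0852
grasp_force: 0.0
time: 25.35
ee_pos: [0.4073, 0.3453, 0.1759]
tcp_rot: [-179.9, -0.0, 153.4]
wrist_force: [1.6, 0.8, 1.0]
opening: 0.0853
grasp_force: 0.0
```

View pics/p910.png

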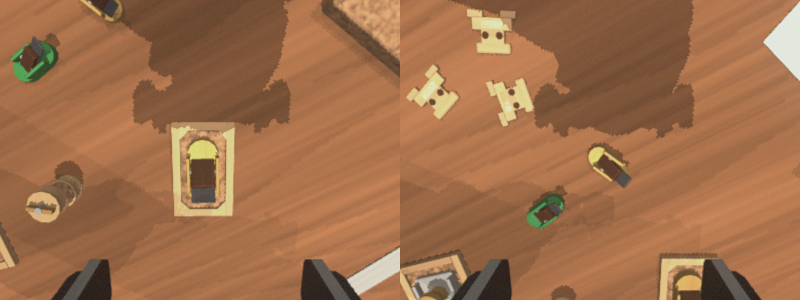

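The left panel shows the thumb plane seated in its rest. In the right panel (w10) the brass finger plane is at full px u 308–350, v 145–187 and the green look-alike is at (266,211). I'll confirm the brass one enlarged.

Run:
```python
from h import *; import pickle
im=cv2.imread("pics/w10.png"); cv2.imwrite("pics/c10.png",cv2.resize(im[130:200,235:365],None,fx=6,fy=6,interpolation=cv2.INTER_CUBIC))
```

```text
(no output)
```

View pics/c10.png

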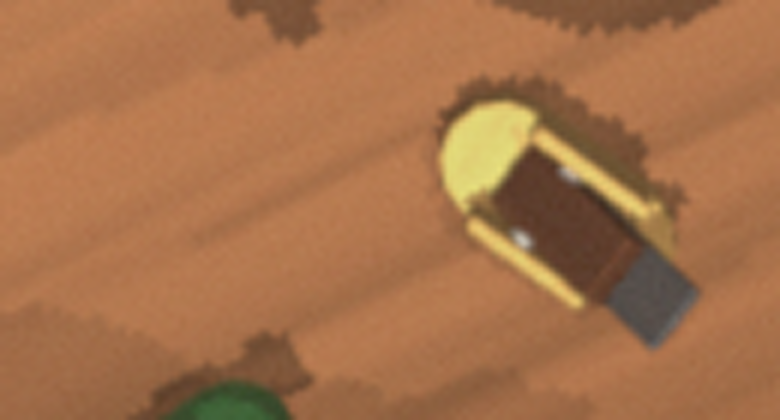

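The crop confirms a brass plane with a dark wedge. Its cheek tops run (468,225)–(580,308) and (540,122)–(662,208), and the nose is at (450,130). The green one is below it, so this is plane_finger.

Run:
```python
from h import *; import pickle
c=pickle.load(open("pics/w10.pkl","rb"))
f=lambda p,z:ray(c,np.array(p,float)/6+[235,130],z)[:,:2]*1000
a=f([(468,225),(580,308),(540,122),(662,208)],.022); print(a.round(1),a.mean(0))
for d in (a[1]-a[0],a[3]-a[2]): print(np.degrees(np.arctan2(d[1],d[0])),np.linalg.norm(d))
n=f([(458,125)],.005)[0]; print("nose",n)
d=a[1]-a[0]+a[3]-a[2]; d/=np.linalg.norm(d); print("c from nose",n+21*d)
s=f([(200,420)],.0); print("green top edge",s)
c=pickle.load(open("pics/w5.pkl","rb"))
```

```text
[[391.2 341.1]
 [410.4 350.5]
 [382.2 357.9]
 [402.  368.4]] [396.47031907 354.4713573 ]
25.968036496892047 21.36322938373627
27.99872887116295 22.50374439642064
nose [379.36660022 344.76057321]
c from nose [398.07610897 354.29756868]
green top edge [[404.68354486 282.67200111]]
```

```bash
python3 -m crank '[{"gripper":48,"travel":[13,4,0],"twist":[0,0,0]},{"gripper":48,"travel":[0,0,10],"twist":[0,0,-0.18]},{"gripper":48,"travel":[0,0,25],"twist":[0,0,-0.18]},{"gripper":48,"travel":[0,0,25],"twist":[0,0,-0.18]},{"gripper":48,"travel":[0,0,20],"twist":[0,0,-0.18]},{"gripper":48,"travel":[0,0,10],"twist":[0,0,-0.18]},{"gripper":48,"travel":[0,0,0],"twist":[0,0,-0.035]},{"gripper":48,"travel":[0,0,25],"twist":[0,0,0]},{"gripper":48,"travel":[0,0,15],"twist":[0,0,0]},{"gripper":48,"travel":[0,0,0],"twist":[0,0,0]}]'
```

```text
time: 26.65
ee_pos: [0.4002, 0.3551, 0.0454]
tcp_rot: [-180.0, -0.1, -153.3]
wrist_force: [-1.0, 0.8, 1.0]
opening: 0.0483
grasp_force: 0.0
```

```bash
python3 -m crank '[{"gripper":48,"travel":[2.5,0.5,15],"twist":[0,0,0]},{"gripper":48,"travel":[0,0,15],"twist":[0,0,0]},{"gripper":48,"travel":[0,0,8],"twist":[0,0,0]},{"gripper":48,"travel":[0,0,0],"twist":[0,0,0]},{"gripper":16,"travel":[0,0,0],"twist":[0,0,0]},{"gripper":16,"travel":[0,0,0],"twist":[0,0,0]},{"gripper":16,"travel":[0,0,0],"twist":[0,0,0]},{"gripper":16,"travel":[0,0,0],"twist":[0,0,0]},{"gripper":16,"travel":[0,0,0],"twist":[0,0,0]},{"gripper":16,"travel":[0,0,0],"twist":[0,0,0]}]' 30
```

```text
time: 27.9
ee_pos: [0.3985, 0.3551, 0.009]
tcp_rot: [180.0, 0.1, -153.2]
wrist_force: [-1.0, 0.2, 5.5]
opening: 0.0189
grasp_force: 31.1
```

```bash
python3 -m crank '[{"gripper":16,"travel":[0,0,-15],"twist":[0,0,0]},{"gripper":16,"travel":[0,0,-40],"twist":[0,0,0]},{"gripper":16,"travel":[0,0,-60],"twist":[0,0,0]},{"gripper":16,"travel":[0,0,-15],"twist":[0,0,0]},{"gripper":16,"travel":[0,0,0],"twist":[0,0,0]}]'; python3 -m crank '[{"gripper":16,"travel":[27.5,-52,0],"twist":[0,0,0]},{"gripper":16,"travel":[27.5,-52,0],"twist":[0,0,0]},{"gripper":16,"travel":[27.5,-52,0],"twist":[0,0,0]},{"gripper":16,"travel":[27.5,-52,0],"twist":[0,0,0]},{"gripper":16,"travel":[27.5,-52,0],"twist":[0,0,0]},{"gripper":16,"travel":[27.5,-52,0],"twist":[0,0,0]},{"gripper":16,"travel":[27.5,-52,0],"twist":[0,0,0]},{"gripper":16,"travel":[27.5,-52,0],"twist":[0,0,0]},{"gripper":16,"travel":[27.5,-52,0],"twist":[0,0,0]},{"gripper":16,"travel":[27.5,-52,0],"twist":[0,0,0]},{"gripper":16,"travel":[27.5,-52,0],"twist":[0,0,0]},{"gripper":16,"travel":[27.5,-50,0],"twist":[0,0,0]}]'; python3 -m crank '[{"gripper":16,"travel":[0,0,0],"twist":[0,0,0.184]},{"gripper":16,"travel":[0,0,0],"twist":[0,0,0.184]},{"gripper":16,"travel":[0,0,0],"twist":[0,0,0.184]},{"gripper":16,"travel":[0,0,0],"twist":[0,0,0.184]},{"gripper":16,"travel":[0,0,0],"twist":[0,0,0.184]},{"gripper":16,"travel":[0,0,0],"twist":[0,0,0.184]},{"gripper":16,"travel":[0,0,0],"twist":[0,0,0.184]},{"gripper":16,"travel":[0,0,0],"twist":[0,0,0]}]'; python3 look.py w11
```

```text
time: 28.52
ee_pos: [0.3985, 0.3551, 0.1393]
tcp_rot: [180.0, 0.1, -153.2]
wrist_force: [0.3, -0.2, -1.4]
opening: 0.0191
grasp_force: 30.4
time: 30.02
ee_pos: [0.3832, -0.3507, 0.136]
tcp_rot: [179.8, -0.1, -153.2]
wrist_force: [1.3, 0.3, -1.1]
opening: 0.0192
grasp_force: 30.3
time: 31.02
ee_pos: [0.3837, -0.3487, 0.1363]
tcp_rot: [-180.0, -0.2, 133.1]
wrist_force: [0.0, 0.3, -1.1]
opening: 0.0192
grasp_force: 30.4
```

View pics/w11.png

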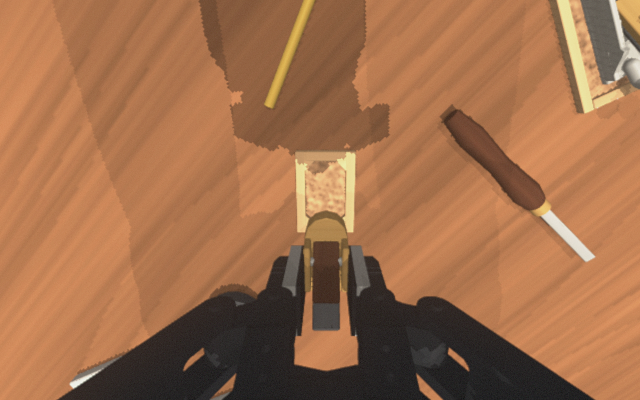

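w11 shows the whole rest: outer corners (296,152), (355,152), (353,232) and (297,232), with the plane's nose at (326,212). Part of the dial gauge peeks out under the left finger at (235,295), so I'll check that distance too.

Run:
```python
from h import *; import pickle
c=pickle.load(open("pics/w11.pkl","rb"))
print(rect(c,np.array([(296,152),(355,152),(353,232),(297,232)]),.009))
p=ray(c,[(296,152),(355,152)],.009)*1000; m=p.mean(0)[:2]; d=(p[1]-p[0])[:2]; d/=np.linalg.norm(d); n=np.array([d[1],-d[0]])
print("yaw",np.degrees(np.arctan2(n[1],n[0])),"centre",m+36*n)
t=(ray(c,[(326,212)],.128)*1000)[0,:2]; print("nose",t,"c",t+21*n)
print("gauge",ray(c,[(235,295)],.02)*1000, ray(bot.calibration("scene"),[(137,201)],.01)*1000)
```

```text
(386.1, -351.1, 70.6, 49.1, -47.0)
yaw -46.96646828547098 centre [ 386.88611478 -351.34233576]
nose [ 368.2262989  -330.75128564] c [ 382.55725036 -346.10132897]
gauge [[ 389.71124944 -473.50148099   20.        ]] [[ 406.0346345  -503.78522488   10.        ]]
```

```bash
python3 -m crank '[{"gripper":16,"travel":[-5,0,20],"twist":[0,0,0]},{"gripper":16,"travel":[0,0,35],"twist":[0,0,0]},{"gripper":16,"travel":[0,0,35],"twist":[0,0,0]},{"gripper":16,"travel":[0,0,18],"twist":[0,0,0]},{"gripper":16,"travel":[0,0,6],"twist":[0,0,0]},{"gripper":16,"travel":[0,0,3],"twist":[0,0,0]},{"gripper":16,"travel":[0,0,2],"twist":[0,0,0]},{"gripper":16,"travel":[0,0,1],"twist":[0,0,0]},{"gripper":16,"travel":[0,0,0],"twist":[0,0,0]}]'; for i in 1 2 ; do python3 -m crank '[{"gripper":16,"travel":[0,0,1],"twist":[0,0,0]},{"gripper":16,"travel":[0,0,0],"twist":[0,0,0]}]' | egrep "ee_pos|wrist"; done
```

```text
time: 32.2
ee_pos: [0.3879, -0.353, 0.0186]
tcp_rot: [180.0, 0.0, 133.0]
wrist_force: [0.2, -0.4, -1.7]
opening: 0.0192
grasp_force: 30.4
ee_pos: [0.3878, -0.3529, 0.0173]
wrist_force: [-0.7, -0.1, -1.3]
ee_pos: [0.3877, -0.3529, 0.0162]
wrist_force: [-0.2, -0.1, -1.3]
```

```bash
for i in 1 2 3; do python3 -m crank '[{"gripper":16,"travel":[0,0,1],"twist":[0,0,0]},{"gripper":16,"travel":[0,0,0],"twist":[0,0,0]}]' | egrep "ee_pos|wrist"; done
```

```text
ee_pos: [0.3877, -0.3529, 0.0152]
wrist_force: [-0.5, -0.3, -0.5]
ee_pos: [0.3878, -0.3529, 0.0142]
wrist_force: [0.4, 0.0, -1.5]
ee_pos: [0.3878, -0.3529, 0.0139]
wrist_force: [-1.7, 2.7, 4.6]
```

Contact made. I'll release, lift and check.

```bash
python3 -m crank '[{"gripper":16,"travel":[0,0,-1],"twist":[0,0,0]},{"gripper":38,"travel":[0,0,0],"twist":[0,0,0]},{"gripper":38,"travel":[0,0,0],"twist":[0,0,0]},{"gripper":38,"travel":[0,0,0],"twist":[0,0,0]},{"gripper":38,"travel":[0,0,-15],"twist":[0,0,0]},{"gripper":38,"travel":[0,0,-40],"twist":[0,0,0]},{"gripper":60,"travel":[0,0,-55],"twist":[0,0,0]},{"gripper":60,"travel":[0,0,-55],"twist":[0,0,0]},{"gripper":60,"travel":[0,0,0],"twist":[0,0,0]}]'
python3 look.py w12
python3 -c "
from h import *
s=bot.camera('scene')[:,:,::-1]
a=cv2.imread('pics/w12.png')[100:300,200:440]
cv2.imwrite('pics/final.png',np.vstack([cv2.resize(s[130:280,150:490],(680,300),interpolation=cv2.INTER_CUBIC),cv2.resize(a,(680,567))[130:430]]))"
```

```text
time: 34.58
ee_pos: [0.3892, -0.3542, 0.1853]
tcp_rot: [180.0, 0.5, 133.0]
wrist_force: [0.2, 0.0, -0.2]
opening: 0.06
grasp_force: 0.0
```

View pics/final.png

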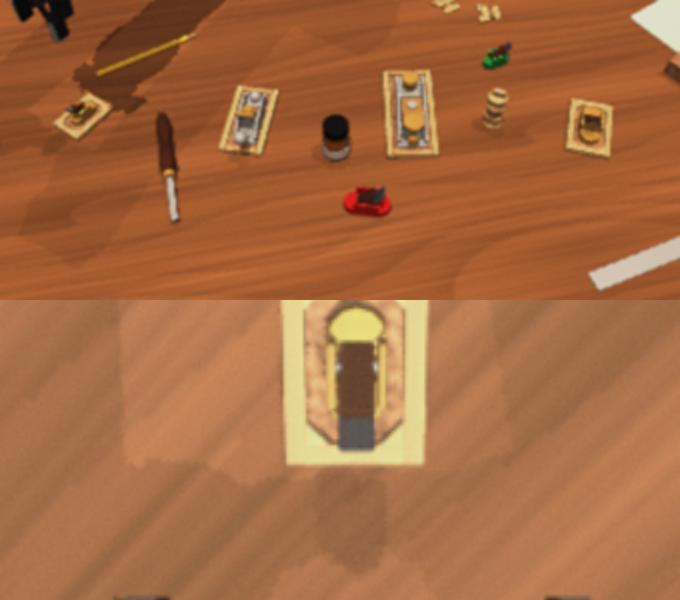

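The scene view shows all four planes in their rests and the jar, spool and look-alikes untouched. In the close-up the finger plane's nose is at about w12 (325,148), so I'll check its lengthwise margin.

Run:
```python
from h import *; import pickle
c=pickle.load(open("pics/w12.pkl","rb")); C=np.array([386.3,-351.2]); n=np.array([-.683,.73])
for z in (5,10,15):
    t=(ray(c,[(325.3,147.6)],z/1000)*1000)[0,:2]; print(z,(t-C)@n,(t-C)@np.array([.73,.683]))
s=(ray(c,[(325,100+(465-300+130)*200/567)],.009)*1000)[0,:2]; print("rest end (should be -36):",(s-C)@n)
```

```text
5 20.782599963896033 0.5067492412919394
10 21.645455516315348 0.5146376461157767
15 22.50831106873458 0.5225260509395364
rest end (should be -36): -35.76460117086019
```

The nose is 21 mm from the rest's centre, which is centred for a 42 mm sole. Handing in.

```bash
python3 -c "
from workcell import bot
print(bot.job_done())"
```

```text
the job is handed in; nothing more can be done
None
```

All four planes are set down in their own rests, the jar, spool clamp and look-alikes were left untouched, and the job was handed in at about 35 s of the 122 s; the hand-in returned no verdict.

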